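Take the leak-test cap off a loudspeaker port

TASK

The leak test is over: unscrew the tight test cap from the port tube of the loudspeaker housing (counter-clockwise seen from above, regripping as often as needed) until it comes free, lift it off, and gently set it down upright, lying flat inside the shallow steel tray. Leave the cap there released, and leave the other parts where they are.

Things in the scene. Friction and masses are not known exactly. Their poses are not given: they have to be found in the camera images.
- cap: Round grey plastic screw cap, 64 mm diameter, 42 mm high, 0.1 to 0.2 kg, screwed tight on the port neck at the start. Origin: centre of its open underside; z up along its axis; x is one of its two inner thread lugs. The upper 18 mm (24 to 42 mm above the origin) are solid, with fine upright ribs: grip there, at any yaw. Below is a hollow skirt 24 mm deep.
- cap_top (a point): Centre of the cap's flat top, 42 mm above the cap's origin. Turning counter-clockwise from above raises the cap 20 mm a turn (3.2 mm per rad). A springy seal makes it stiff at first (0.6 to 1.4 N m), light after 1.5 rad. It comes free after 3.2 to 3.7 rad in all, 11 mm up (a rad more does no harm); before that it cannot be pulled off. Once free, lift it straight up.
- housing: Black plastic loudspeaker housing, open tray 340 x 340 mm, walls up to 60 mm above the table, fixed on a green pallet 390 x 390 x 12 mm; it does not move. Origin: on the table under the axis of the port neck; z up. The pallet spans -105 to +285 mm along its x and y. Its walls stand 77 mm from the neck on the -x and -y sides; a ring 176 mm wide, 60 mm high is centred at (140, 120) mm.
- cap_tray: Shallow square steel tray, 120 x 120 mm outside, 12 mm high, walls 4 mm, inner floor 4 mm above the table, fixed on the table to the right of the housing (nearer or farther, changing places with the screw bin). Origin: centre of its underside.
- screw_bin: Bystander: open grey bin of screws, 100 x 100 x 42 mm, loose. Origin: centre of its underside.
- driver: Bystander: small black loudspeaker driver with a white disc on top, 90 mm diameter, 45 mm high, standing loose in the housing. Origin: centre of its underside.
- board: Bystander: green circuit board 60 x 90 mm, up to 20 mm high, lying loose in the big speaker opening. Origin: centre of its underside.
- tube: Bystander: loose black open port tube standing on the table, 88 mm foot, 90 mm high. Origin: centre of its underside.
- grille: Bystander: flat black slotted cover, 220 x 90 x 10 mm, lying on the table. Origin: centre of its underside.
- neck_rim (a point): Centre of the port neck's upper rim, inside the cap, 90 mm above the table. The cap's underside starts 68 mm and its top 110 mm above the table; the cap is clear of the neck once its underside is above 92 mm. The threaded part of the neck is 54 mm in diameter, under the cap.
Not all that is in view belongs to the job. What is shaped like the cap but green or pink is not meant.

How it is judged:
On the way, in this order (a step that is already met when the one before it is completed fails the run):
1. the cap is turned by more than 50 degrees while it stands upright on the neck (angle between the x axis of cap and the x axis of housing, either way round above 0.9 rad and z of cap in the frame of housing below 0.083 m and horizontal distance between cap and housing below 0.004 m and angle between cap's own z axis and vertical below 0.1 rad), for 0.1 s.
2. the cap is off and clear above the neck (z of cap in the frame of housing above 0.096 m), for 0.1 s.
At the end, for the whole second after the job is handed in: The cap stands upright (within 3 degrees), flat on the floor of the steel tray (its centre within 40 mm of the tray's centre), released and at rest; the other parts are within 25 mm of where they were (horizontal distance between cap and cap_tray below 0.04 m and z of cap in the frame of cap_tray below 0.008 m and angle between cap's own z axis and vertical below 0.06 rad and linear speed of cap below 0.02 m/s); the robot touches nothing.
It fails at once if a bystander (screw bin, driver, board, tube, slotted cover) is moved by more than 25 mm (distance of any of screw_bin, driver, board, tube, grille from where it was at the start of the episode above 0.025 m).
It fails at once if the cap is dropped or thrown into the tray (it nears the floor faster than 0.5 m/s) (horizontal distance between cap and cap_tray below 0.08 m and z of cap in the frame of cap_tray below 0.02 m and linear speed of cap above 0.5 m/s).
It also fails if it takes over 61 s, if anything falls off the work surface, if the arm or the gripper's body presses on something with over 40 N, if the wrist force passes 120 N, or if a joint passes its speed limit or range.

ROBOT

A 6-joint arm with a two-finger parallel gripper is mounted at the origin on the work surface. World frame = base frame: x ahead of the robot, y to its left, z up, the work surface at z = 0. Lengths are in m, angles in rad, forces in N, time in s.
With the tool pointing down it reaches from about 0.375 to 0.9 m from the base axis. Payload 3.1 kg.
Tool frame: the origin (TCP) lies midway between the tips of the shut fingers; the grasp point (between the pads) lies 19 mm behind it (arm.grip_point_offset is the distance from the TCP to the grasp point, in m); x points along the fingers, y is the direction in which the jaws open and shut, and the axes are right-handed (so a half turn about x gives the same grasp; the last joint's range is limited). The gripper opens to 85 mm and grips with 20 to 120 N. Pads are 22 mm wide; open, the fingers measure 114 mm over their backs; the gripper's body (76 mm by 85 mm) begins 54 mm behind the grasp point. The pads swing forward as they close: fully open they stand 13 mm farther back than shut.
Start: joints at [-1.433, 0.527, 1.433, -0, 1.181, -0.178], TCP at [0.194, -0.594, 0.231] pointing down, gripper open.
Joint ranges: [-3.08, 3.08], [-0.75, 2.2], [0.22, 2.44], [-1.43, 4.57], [0, 2.65], [-2.85, 2.85]. Speed limits (rad/s): [2.79, 2.79, 3.14, 3.14, 3.14, 3.14].

INTERFACE

Orientations are given as a unit quaternion [x, y, z, w].
In Python, from workcell import sensors, camera, camera_model, workorder, cut_out, arm gives the robot as it stands.
- The arm moves only by the shell command python3 -m jog 'ROWS'. ROWS is JSON, a list of rows, each a list of 7 numbers: the opening, from 0 (shut) to 1 (fully open), then the shift along the tool's x, y, z in m, then the turn, a rotation vector about the tool's x, y, z in rad. A call has 1 to 10 rows; each row is the pose to reach, as a shift and turn from the pose commanded when the call began, along the tool's axes at that moment; what a row does not reach only later rows make up. A row lasts 1/8 s, in which the tool goes at most 62.5 mm and 10.7 degrees, less where a joint would pass 70% of its speed; a pose out of reach is approached as far as the arm can. A call with a gripper value outside its range is refused whole. The fingers move at their own pace and stop on an object; the grip force is fixed at half the most. Time passes only in rows, so rows that repeat a pose let the fingers close. It gives the time, the measured TCP pose, the force and the opening at its end, in the units of the state.
- sensors.get_state(): the state, without advancing time (a new reading comes with each control period).
- camera(name): name is "scene" or "top" or "wrist"; returns the picture (420x560x3 uint8, red, green, blue); there is no depth.
- camera_model(name): a dict with "fx", "fy", "cx", "cy" (pixels), "R" (3x3) and "t" (3): a world point X has camera coordinates R X + t. Camera axes: x right, y down, z forward; pixel columns grow to the right and rows downward; lengths in m; the calibration is good to about 2 mm. A picture is of the moment at which its call begins: read the wrist's pose just before it. camera_model takes no time and is no camera call; for the wrist camera it gives the pose at the moment of the call.
- workorder.job_done(): hands the job in, once; it reports no verdict.
Trained networks look in the newest picture that a camera, given by its name, has taken for a name from the list of things; names that differ only in an ending like _2 or _b are one class to them, and where a whole thing is asked for, a point or a joint stands for the part that bears it (a point fixed in the world has none). Each returns a list of dicts, best first, with "score" (0 to 1); they miss things now and then, are a little off and sometimes report something else, mostly with a low value. They report only what shows in the picture. A call takes as long as a camera call. They do not tell look-alikes from the thing itself.
- cut_out(camera, query): "region" (420x560 bool, what is visible of it) and "bbox" ([left, top, right, bottom] in pixels, round what is visible of it).
The state is a dict: "time": time; "qpos": joint angles; "qvel": joint speeds; "joint_efforts": joint torques, N m; "eef_pos": TCP position; "orientation": TCP orientation; "force": force on the tool from outside, world axes, zero at the start; "torque": the same for the moment, N m; "finger_gap": finger opening in m.
Only numpy, scipy, OpenCV 4.12 (cv2) and the standard library are available. Lean on these libraries where they do the work, as an engineer would, in place of code of your own. Each camera call takes 0.05 s, during which the arm holds its last target.

## Working session

There is one attempt and no reset: what is moved stays moved. The work goes in short steps, Python scripts to look and compute and a shell command to move; the robot and the scene stay as the last step left them, time stands still between calls to the robot, and variables do not carry over. Pictures are saved under pics/ and viewed, and the job is handed in when it is done.

```bash
ls; mkdir -p pics
python3 - <<'E'
from workcell import sensors,camera,camera_model,arm
import cv2,numpy as np
s=sensors.get_state();print({k:np.round(v,3).tolist() for k,v in s.items()})
for n in("scene","top"):
    im=camera(n);cv2.imwrite(f"pics/{n}0.png",im[:,:,::-1])
    m=camera_model(n);print(n,m)
print(arm.grip_point_offset)
E
```

```text
pics
{'time': 0.0, 'qpos': [-1.434, 0.528, 1.434, 0.0, 1.181, -0.179], 'qvel': [-0.002, 0.001, -0.0, -0.001, -0.003, -0.002], 'joint_efforts': [-0.001, -44.235, -17.803, -0.0, 0.008, 0.0], 'eef_pos': [0.194, -0.593, 0.23], 'orientation': [0.698, 0.112, -0.698, 0.11], 'force': [-0.193, 1.141, 0.033], 'torque': [0.034, 0.062, 0.021], 'finger_gap': 0.085}
scene {'fx': 419.9289603871963, 'fy': 419.9289603871963, 'cx': 269.1159474204625, 'cy': 212.20875395186937, 'R': array([[ 0.05536196,  0.99844862, -0.00595077],
       [ 0.56881402, -0.03643669, -0.82165868],
       [-0.8206008 ,  0.04210375, -0.56994877]]), 't': array([ 0.05998845, -0.19713282,  1.59623686])}
top {'fx': 533.6226476008402, 'fy': 533.6226476008402, 'cx': 276.3770953783528, 'cy': 212.7678942174522, 'R': array([[-0.03780738, -0.99927136,  0.00522965],
       [-0.97702284,  0.03586608, -0.21009519],
       [ 0.20975454, -0.01305264, -0.97766695]]), 't': array([-0.06486216,  0.48215223,  1.58143782])}
0.0187
```

View pics/scene0.png

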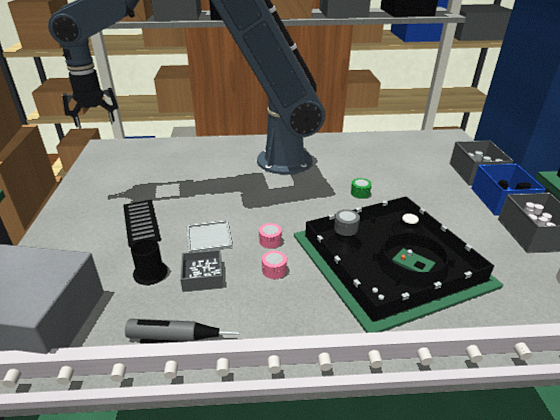

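View pics/top0.png

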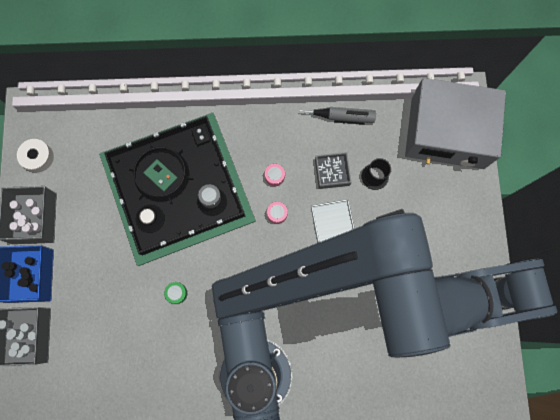

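The cap is grey, at about scene (347,222) and top (209,195). The steel tray is the nearer of the pair, at scene (210,235), and in the top view the arm partly covers it. Pink caps stand at scene (270,236) and (275,264), and a green one at (361,187). Next I triangulate the cap and tray.

```bash
cat > h.py <<'E'
import numpy as np,cv2
from workcell import sensors,camera,camera_model,cut_out,arm
from scipy.spatial.transform import Rotation as Ro
def proj(m,X):
    c=(np.atleast_2d(X)@m["R"].T+m["t"]);return np.c_[m["fx"]*c[:,0]/c[:,2]+m["cx"],m["fy"]*c[:,1]/c[:,2]+m["cy"]]
def ray(m,u,v):
    d=m["R"].T@np.array([(u-m["cx"])/m["fx"],(v-m["cy"])/m["fy"],1]);return -m["R"].T@m["t"],d/np.linalg.norm(d)
def atz(m,u,v,z):
    o,d=ray(m,u,v);return o+d*(z-o[2])/d[2]
def tri(rs):
    A=sum(np.eye(3)-np.outer(d,d) for o,d in rs);b=sum((np.eye(3)-np.outer(d,d))@o for o,d in rs);return np.linalg.solve(A,b)
E
python3 - <<'E'
from h import *
for n in("scene","top"):
    im=camera(n);m=camera_model(n)
    for q in("cap","cap_tray","screw_bin","housing"):
        for r in cut_out(n,q)[:4]:
            ys,xs=np.nonzero(r["region"]); print(n,q,round(r["score"],2),r["bbox"],xs.mean().round(1),ys.mean().round(1),len(xs),atz(m,xs.mean(),ys.mean(),{"cap":.09,"cap_tray":.006,"screw_bin":.03,"housing":.05}[q]).round(3))
    b={"scene":(320,195,375,250),"top":(180,165,240,225)}[n]
    cv2.imwrite(f"pics/{n}_crop.png",cv2.resize(im[b[1]:b[3],b[0]:b[2],::-1],None,fx=8,fy=8,interpolation=cv2.INTER_CUBIC))
E
```

```text
scene cap 0.95 [258.5, 221.5, 281.5, 250.4] 270.3 235.6 520 [ 0.575 -0.088  0.09 ]
scene cap 0.91 [334.9, 208.9, 358.2, 234.2] 346.5 222.4 548 [0.532 0.117 0.09 ]
scene cap 0.88 [260.7, 251.2, 285.1, 277.4] 274.1 264.5 603 [ 0.685 -0.086  0.09 ]
scene cap 0.84 [350.6, 179.6, 371.8, 196.3] 360.5 188.3 346 [0.363 0.194 0.09 ]
scene cap_tray 0.81 [188.8, 218.2, 234.0, 252.0] 209.4 236.5 1191 [ 0.461 -0.257  0.006]
scene screw_bin 0.79 [179.0, 249.9, 223.0, 290.4] 200.9 270.4 1599 [ 0.629 -0.266  0.03 ]
scene housing 0.88 [293.7, 197.7, 503.4, 335.4] 395.6 265.7 15346 [0.664 0.215 0.05 ]
top cap 0.91 [198.5, 184.0, 218.4, 206.7] 209.1 195.3 406 [0.532 0.118 0.09 ]
top cap 0.77 [267.9, 200.9, 289.7, 221.1] 276.5 212.3 378 [ 0.473 -0.083  0.09 ]
top cap 0.59 [164.6, 282.0, 188.6, 305.0] 175.5 292.6 395 [0.246 0.218 0.09 ]
top cap_tray 0.81 [309.1, 198.1, 356.7, 242.0] 331.6 218.6 1243 [ 0.464 -0.256  0.006]
top screw_bin 0.68 [314.4, 151.0, 350.5, 189.0] 332.6 170.0 1127 [ 0.615 -0.266  0.03 ]
top housing 0.63 [100.8, 110.1, 257.4, 265.1] 177.1 187.1 13051 [0.572 0.221 0.05 ]
```

```bash
cat >> h.py <<'E'
def tool(target,s=None):
    s=s or sensors.get_state();R=Ro.from_quat(s["orientation"]);return R.inv().apply(np.array(target)-s["eef_pos"])
E
python3 - <<'E'
from h import *
s=sensors.get_state();R=Ro.from_quat(s["orientation"]).as_matrix();print(R.round(3))
m=camera_model("wrist");print(m["fx"],"cam pos in tool",R.T@(-m["R"].T@m["t"]-s["eef_pos"]),"fwd in tool",R.T@m["R"][2],"right",R.T@m["R"][0])
print(tool([0.45,-0.25,0.25]).round(3), tool([0.53,0.118,0.25]).round(3))
E
```

```text
[[-0.     0.311 -0.951]
 [-0.    -0.951 -0.311]
 [-1.     0.     0.   ]]
377.2748644364315 cam pos in tool [-0.14285748  0.00086102 -0.08068711] fwd in tool [9.50446219e-01 4.42143377e-04 3.10888709e-01] right [-2.50971239e-04  9.99999754e-01 -6.54924405e-04]
[-0.019 -0.248 -0.35 ] [-0.019 -0.573 -0.54 ]
```

View pics/top_crop.png

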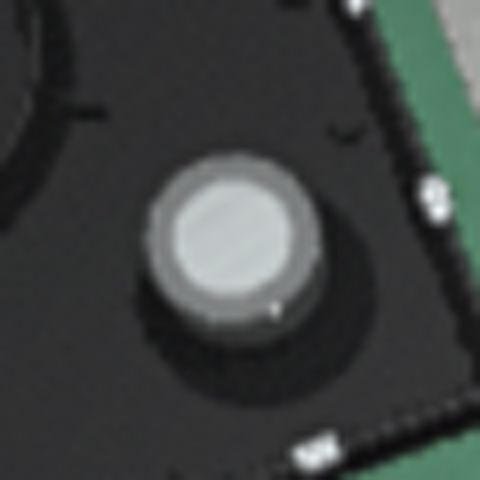

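The top crop shows the cap's pale top disc at about top pixel (209,195), which matches the network's result. I'll move over the tray first.

```bash
python3 -m jog '[[1,-0.02,-0.06,-0.085,0,0,0],[1,-0.02,-0.12,-0.17,0,0,0],[1,-0.02,-0.18,-0.26,0,0,0],[1,-0.02,-0.25,-0.35,0,0,0],[1,-0.02,-0.25,-0.35,0,0,0],[1,-0.02,-0.25,-0.35,0,0,0],[1,-0.02,-0.25,-0.35,0,0,0],[1,-0.02,-0.25,-0.35,0,0,0],[1,-0.02,-0.25,-0.35,0,0,0],[1,-0.02,-0.25,-0.35,0,0,0]]'
python3 - <<'E'
from h import *
s=sensors.get_state();print(s["qpos"],s["eef_pos"],s["time"])
im=camera("wrist");cv2.imwrite("pics/w1.png",im[:,:,::-1]);im=camera("top");cv2.imwrite("pics/t1.png",im[:,:,::-1])
print(tool([0.53,0.118,0.25]).round(3))
E
```

```text
time: 1.85
eef_pos: [0.4486, -0.249, 0.2513]
orientation: [-0.698, -0.11, 0.698, -0.111]
force: [-0.3, 0.2, 0.5]
finger_gap: 0.0856
[-7.24514651e-01  3.51565534e-01  1.68617639e+00 -3.56151822e-04
  1.10369076e+00  5.32526684e-01] [ 0.44861965 -0.24896054  0.25132149] 1.85
[ 0.001 -0.324 -0.191]
```

View pics/w1.png

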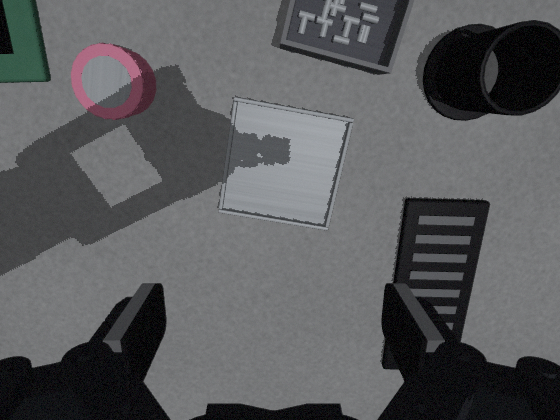

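The tray's outer corners are at about (234,97), (353,120), (328,229) and (220,211). A pink cap stands to its left, the tube is at the right rear, and the slotted cover is at the right.

Run:
```python
from h import *
m=camera_model("wrist")
P=np.array([atz(m,u,v,.012) for u,v in[(234,97),(353,120),(328,229),(220,211)]])
print(P.round(4),P.mean(0),np.linalg.norm(P-np.roll(P,1,0),axis=1))
s=sensors.get_state();print(proj(m,s["eef_pos"]))
camera("wrist")
for r in cut_out("wrist","cap_tray")[:2]:
    c=cv2.minAreaRect(np.argwhere(r["region"])[:,::-1].astype(np.float32));print(r["score"],r["bbox"],c,atz(m,*c[0],.01))
mt=camera_model("top");ms=camera_model("scene");
camera("top")
for r in cut_out("top","cap_tray")[:1]:
    c=cv2.minAreaRect(np.argwhere(r["region"])[:,::-1].astype(np.float32));print(r["score"],c,atz(mt,*c[0],.01))
```

```text
[[ 0.5069 -0.191   0.012 ]
 [ 0.5223 -0.3087  0.012 ]
 [ 0.4071 -0.3256  0.012 ]
 [ 0.3908 -0.2091  0.012 ]] [ 0.45678277 -0.25859818  0.012     ] [0.1175084  0.11868766 0.116421   0.1176488 ]
[[271.10997816 288.250946  ]]
0.72 [218.5, 98.5, 350.8, 229.1] ((283.841796875, 163.81753540039062), (119.92029571533203, 116.52215576171875), 9.7824068069458) [ 0.45950684 -0.25780826  0.01      ]
0.62 ((349.0, 233.5), (10.60660171508789, 19.091880798339844), 45.0) [ 0.41396347 -0.30694062  0.01      ]
```

View pics/t1.png

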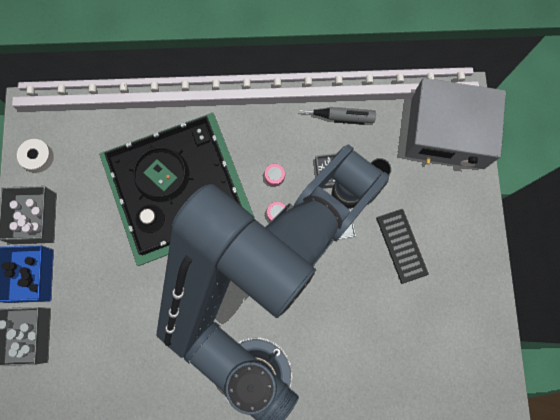

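```bash
python3 -m jog '[[1,0,-0.05,-0.03,0,0,0],[1,0,-0.1,-0.06,0,0,0],[1,0,-0.15,-0.09,0,0,0],[1,0,-0.2,-0.12,0,0,0],[1,0,-0.25,-0.15,0,0,0],[1,0,-0.3,-0.18,0,0,0],[1,0,-0.325,-0.19,0,0,0],[1,0,-0.325,-0.19,0,0,0],[1,0,-0.325,-0.19,0,0,0],[1,0,-0.325,-0.19,0,0,0]]'
cat > look.py <<'E'
import sys
from h import *
s=sensors.get_state();m=camera_model("wrist");im=camera("wrist");print(s["time"],s["qpos"].round(3),s["eef_pos"].round(4))
for r in cut_out("wrist","cap")[:3]:
    print(round(r["score"],2),r["bbox"])
cv2.imwrite(f"pics/{sys.argv[1]}.png",im[:,:,::-1])
np.savez(f"pics/{sys.argv[1]}.npz",im=im,**m)
E
python3 look.py w2
```

```text
time: 3.4
eef_pos: [0.5288, 0.1189, 0.2513]
orientation: [-0.698, -0.11, 0.698, -0.111]
force: [0.1, -0.3, -0.5]
finger_gap: 0.0854
3.4 [ 0.015  0.392  1.618 -0.     1.132  1.272] [0.5288 0.1189 0.2513]
0.8 [403.0, 233.2, 474.1, 302.2]
0.56 [446.6, 125.0, 532.4, 197.6]
```

View pics/w2.png

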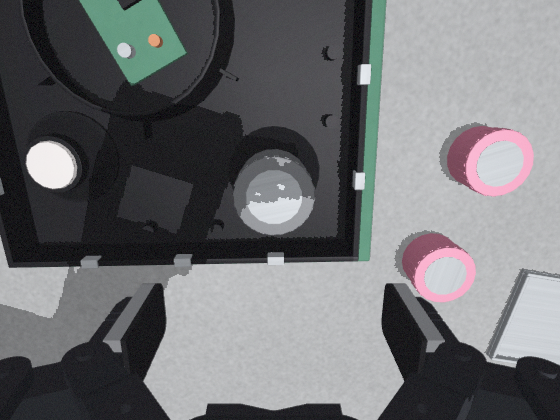

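The grey cap is at about (274,192), the white-disc driver at (51,165), and the pink caps are at the right. I'll zoom in on the cap and take a second wrist view further forward.

```bash
python3 -m jog '[[1,0,0,0.03,0,0,0],[1,-0.03,0,0.05,0,0,0],[1,-0.03,0,0.05,0,0,0],[1,-0.03,0,0.05,0,0,0],[1,-0.03,0,0.05,0,0,0]]'
python3 look.py w3
python3 - <<'E'
from h import *
for n,b in(("w2",(220,130,330,245)),("w3",(220,80,330,195))):
    im=np.load(f"pics/{n}.npz")["im"];cv2.imwrite(f"pics/{n}c.png",cv2.resize(im[b[1]:b[3],b[0]:b[2],::-1],None,fx=5,fy=5,interpolation=cv2.INTER_CUBIC))
E
```

```text
time: 4.12
eef_pos: [0.4815, 0.1046, 0.2806]
orientation: [-0.698, -0.111, 0.699, -0.111]
force: [0.3, 0.7, 0.1]
finger_gap: 0.0853
4.125 [-0.013  0.287  1.694  0.     1.162  1.242] [0.4815 0.1046 0.2806]
0.98 [400.6, 182.7, 472.2, 247.0]
0.69 [233.0, 86.5, 316.6, 170.1]
0.59 [441.0, 75.5, 525.5, 139.9]
```

View pics/w2c.png

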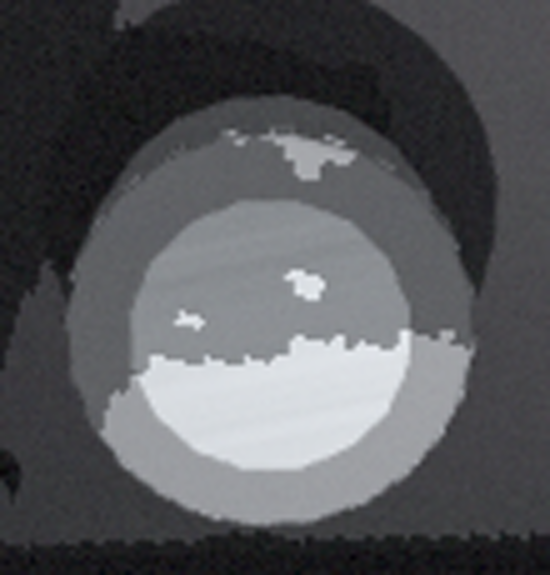

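View pics/w3c.png

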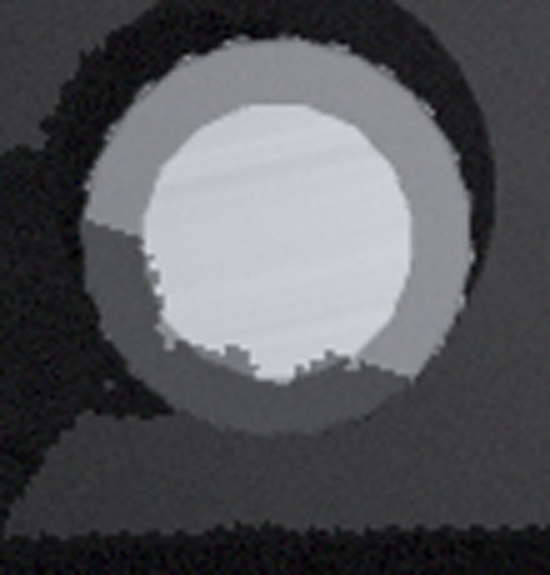

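The disc centre is at about (274.2,197.0) in w2 and about (275.5,127.2) in w3. Now I'll triangulate, adding the top and scene views.

Run:
```python
from h import *
rs=[]
for n,u,v in(("w2",274.2,197.),("w3",275.5,127.2)):
    m=np.load(f"pics/{n}.npz");rs.append(ray(m,u,v));print(n,atz(m,u,v,.110).round(4))
mt=camera_model("top");u,v=180+233/8,165+236/8
rs.append(ray(mt,u,v));print("top",atz(mt,u,v,.110).round(4))
print(tri(rs[:2]),tri(rs))
s=sensors.get_state();print(s["qpos"],tool([.5275,.1165,.2]))
```

```text
w2 [0.5298 0.1175 0.11  ]
w3 [0.5309 0.1179 0.11  ]
top [0.5296 0.1153 0.11  ]
[0.53146449 0.1181109  0.1161178 ] [0.53003855 0.11693358 0.1074588 ]
[-1.31474625e-02  2.87512368e-01  1.69357091e+00  4.08197354e-05
  1.16191480e+00  1.24185928e+00] [ 0.08043128  0.00312477 -0.04757617]
```

```bash
python3 -m jog '[[1,0.02,0.0034,-0.02,0.18,0,0],[1,0.04,0.0034,-0.04,0.36,0,0],[1,0.06,0.0034,-0.05,0.54,0,0],[1,0.08,0.0034,-0.05,0.72,0,0],[1,0.08,0.0034,-0.05,0.9,0,0],[1,0.08,0.0034,-0.05,1.08,0,0],[1,0.08,0.0034,-0.05,1.26,0,0],[1,0.08,0.0034,-0.05,1.3,0,0],[1,0.08,0.0034,-0.05,1.3,0,0]]'
python3 look.py w4; python3 -c "
from h import *
print(tool([.53,.117,.0825]))"
```

```text
time: 5.35
eef_pos: [0.5299, 0.1171, 0.2007]
orientation: [-0.623, 0.334, 0.624, 0.334]
force: [0.3, -0.3, -0.0]
finger_gap: 0.0851
5.35 [0.011 0.458 1.672 0.    1.013 2.566] [0.5299 0.1171 0.2007]
0.96 [227.9, 162.8, 323.7, 265.8]
0.93 [416.5, 1.1, 527.4, 50.9]
[ 1.18393948e-01 -1.17625630e-04 -1.26645518e-04]
```

View pics/w4.png

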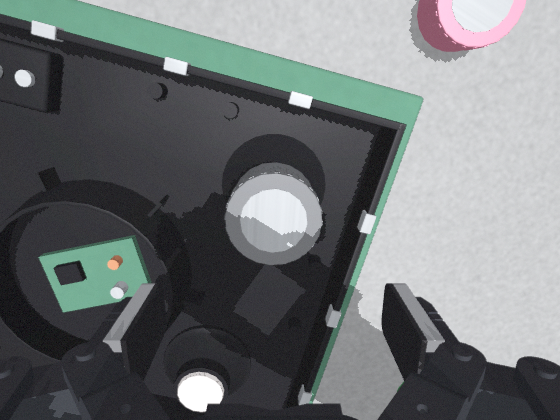

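```bash
python3 -c "
from h import *
m=np.load('pics/w4.npz');print(atz(m,273.5,220,.11))"
python3 -m jog '[[1,0.03,0,0,0,0,0],[1,0.06,0,0,0,0,0],[1,0.09,0,0,0,0,0],[1,0.11,0,0,0,0,0],[1,0.125,0,0,0,0,0],[1,0.125,0,0,0,0,0]]'
python3 look.py w5
```

```text
[0.52993646 0.11787557 0.11      ]
time: 6.2
eef_pos: [0.5293, 0.117, 0.0754]
orientation: [-0.623, 0.334, 0.624, 0.334]
force: [0.3, -0.1, -0.2]
finger_gap: 0.0854
6.2 [ 0.011  0.653  1.765 -0.     0.726  2.566] [0.5293 0.117  0.0754]
0.98 [176.1, 217.4, 369.4, 408.7]
0.65 [512.7, 1.2, 558.1, 29.6]
0.45 [2.0, 317.2, 71.0, 368.9]
```

View pics/w5.png

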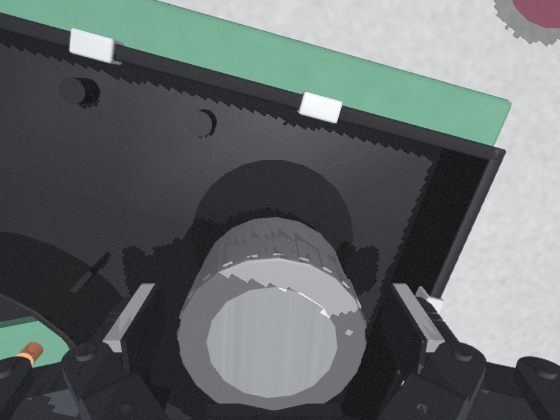

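The cap sits centred between the pads, with the disc at (272,342). Closing.

```bash
python3 -c "
from h import *
m=np.load('pics/w5.npz');print(atz(m,272,342,.11))"
python3 -m jog '[[0,0,0,0,0,0,0],[0,0,0,0,0,0,0],[0,0,0,0,0,0,0],[0,0,0,0,0,0,0],[0,0,0,0,0,0,0],[0,0,0,0,0,0,0]]'
python3 look.py w6;python3 -c "
from h import *
s=sensors.get_state();print(s['force'],s['torque'])"
```

```text
[0.52985814 0.11824322 0.11      ]
time: 7.05
eef_pos: [0.5303, 0.1168, 0.0776]
orientation: [0.624, -0.334, -0.623, -0.334]
force: [-0.8, -1.4, 6.9]
finger_gap: 0.0627
7.05 [ 1.100e-02  6.490e-01  1.764e+00 -1.000e-03  7.270e-01  2.566e+00] [0.5303 0.1168 0.0776]
0.6 [181.3, 216.5, 363.9, 410.1]
0.58 [512.0, 1.4, 559.8, 30.0]
[-2.06089504 -1.12961796  5.13141596] [-0.2311412   0.2954108  -0.06591927]
```

View pics/w6.png

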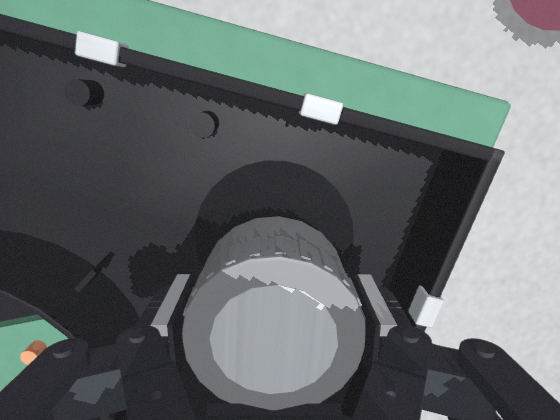

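The cap is gripped (gap 62.7 mm) and the forces are small. I'll start turning counter-clockwise, about tool -x.

```bash
python3 -m jog '[[0,-0.0003,0,0,-0.1,0,0],[0,-0.0006,0,0,-0.2,0,0],[0,-0.001,0,0,-0.3,0,0],[0,-0.0013,0,0,-0.4,0,0],[0,-0.0016,0,0,-0.5,0,0],[0,-0.0016,0,0,-0.5,0,0]]'
python3 look.py w7;python3 -c "
from h import *
s=sensors.get_state();print(s['force'],s['torque'],s['finger_gap'])"
```

```text
time: 7.9
eef_pos: [0.5328, 0.1165, 0.0792]
orientation: [0.689, -0.169, -0.684, -0.17]
force: [4.4, -1.0, 3.0]
finger_gap: 0.0625
7.9 [ 1.100e-02  6.470e-01  1.761e+00 -1.000e-03  7.270e-01  2.067e+00] [0.5328 0.1165 0.0792]
0.59 [180.9, 217.2, 366.9, 409.4]
[ 4.77399888 -1.13964653  4.86194617] [-0.73051065 -0.43987709  0.17843271] 0.06241109873756548
```

View pics/w7.png

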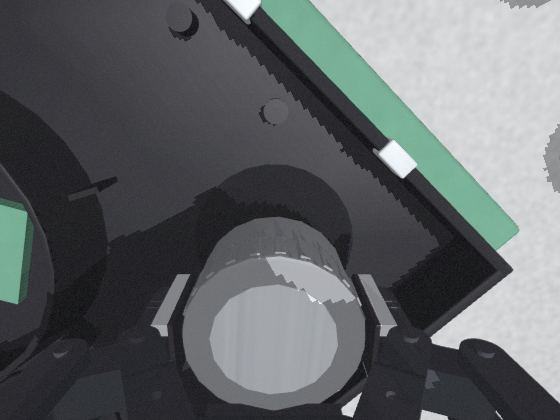

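The brushed streaks on the cap top keep their direction in the wrist view, so the cap turns with the gripper. Continuing.

```bash
python3 -m jog '[[0,-0.0004,0,0,-0.12,0,0],[0,-0.0008,0,0,-0.24,0,0],[0,-0.0012,0,0,-0.36,0,0],[0,-0.0015,0,0,-0.48,0,0],[0,-0.0019,0,0,-0.6,0,0],[0,-0.0023,0,0,-0.72,0,0],[0,-0.0027,0,0,-0.84,0,0],[0,-0.0031,0,0,-0.96,0,0],[0,-0.0035,0,0,-1.08,0,0],[0,-0.0035,0,0,-1.08,0,0]]'
python3 look.py w8;python3 -c "
from h import *
s=sensors.get_state();print(s['force'],s['torque'],s['finger_gap'])"
```

```text
time: 9.25
eef_pos: [0.5299, 0.1181, 0.0816]
orientation: [0.677, 0.207, -0.676, 0.206]
force: [1.7, 3.9, 2.2]
finger_gap: 0.0626
9.25 [0.012 0.642 1.762 0.003 0.737 0.988] [0.5299 0.1181 0.0816]
0.69 [179.6, 217.3, 364.1, 411.3]
0.6 [534.8, 260.4, 557.6, 330.6]
0.38 [52.2, 0.0, 102.7, 12.9]
[2.37301228 5.26715    1.99315662] [ 0.88930394 -0.28649678  0.10932071] 0.06259807653008197
```

View pics/w8.png

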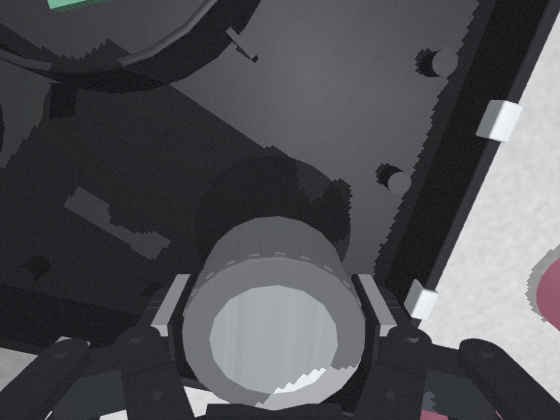

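```bash
python3 -m jog '[[0,-0.0004,0,0,-0.13,0,0],[0,-0.0009,0,0,-0.27,0,0],[0,-0.0013,0,0,-0.4,0,0],[0,-0.0018,0,0,-0.54,0,0],[0,-0.0022,0,0,-0.67,0,0],[0,-0.0026,0,0,-0.8,0,0],[0,-0.003,0,0,-0.93,0,0],[0,-0.0034,0,0,-1.06,0,0],[0,-0.0038,0,0,-1.2,0,0],[0,-0.0038,0,0,-1.2,0,0]]'
python3 look.py w9;python3 -c "
from h import *
s=sensors.get_state();print(s['force'],s['torque'],s['finger_gap'])"
```

```text
time: 10.6
eef_pos: [0.5286, 0.1185, 0.0848]
orientation: [0.442, 0.553, -0.441, 0.551]
force: [1.3, 7.2, -0.1]
finger_gap: 0.0627
10.6 [ 0.013  0.637  1.761  0.004  0.746 -0.212] [0.5286 0.1185 0.0848]
0.92 [181.4, 216.5, 366.7, 409.4]
[ 1.97561646  6.23688452 -0.50643606] [ 1.15529085 -0.18246006 -0.0601342 ] 0.06232998808132878
```

```bash
python3 -m jog '[[0,-0.0004,0,0,-0.13,0,0],[0,-0.0009,0,0,-0.27,0,0],[0,-0.0013,0,0,-0.4,0,0],[0,-0.0018,0,0,-0.54,0,0],[0,-0.0022,0,0,-0.67,0,0],[0,-0.0026,0,0,-0.8,0,0],[0,-0.003,0,0,-0.93,0,0],[0,-0.0034,0,0,-1.06,0,0],[0,-0.0038,0,0,-1.2,0,0],[0,-0.0038,0,0,-1.2,0,0]]'
python3 look.py w10;python3 -c "
from h import *
s=sensors.get_state();print(s['force'],s['torque'],s['finger_gap'])"
```

```text
time: 11.95
eef_pos: [0.5274, 0.1172, 0.0883]
orientation: [0.053, 0.707, -0.053, 0.703]
force: [-3.0, 2.3, -1.1]
finger_gap: 0.0626
11.95 [ 0.012  0.63   1.761  0.     0.756 -1.41 ] [0.5274 0.1172 0.0883]
0.86 [181.3, 214.6, 367.0, 410.2]
0.73 [0.0, 323.7, 55.6, 390.5]
0.69 [0.2, 197.3, 5.0, 223.9]
[-2.93920814  2.03799634 -1.43459994] [0.45005665 0.38916177 0.02780468] 0.062230798897307246
```

View pics/w10.png

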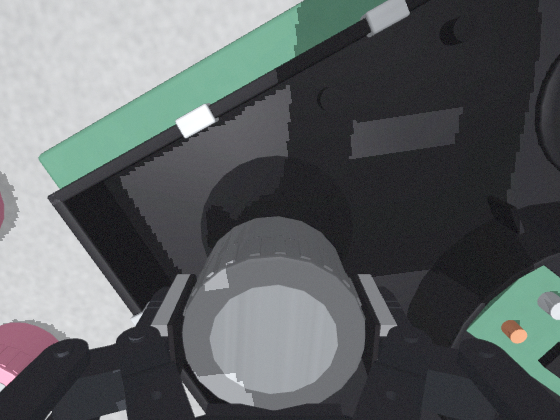

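The total turn is 3.98 rad, so the cap should be free. I'll lift gently and check the force.

```bash
python3 -m jog '[[0,-0.003,0,0,0,0,0],[0,-0.006,0,0,0,0,0],[0,-0.006,0,0,0,0,0]]'
python3 -m jog '[[0,-0.01,0,0,0,0,0],[0,-0.02,0,0,0,0,0],[0,-0.03,0,0,0,0,0],[0,-0.04,0,0,0,0,0],[0,-0.06,0,0,0,0,0],[0,-0.08,0,0,0,0,0],[0,-0.1,0,0,0,0,0],[0,-0.1,0,0,0,0,0]]'
python3 look.py w11;python3 -c "
from h import *
s=sensors.get_state();print(s['force'],s['torque'],s['finger_gap']);print(tool([0.458,-0.258,.19]))
m=camera_model('scene');im=camera('scene');cv2.imwrite('pics/s2.png',im[:,:,::-1])"
```

```text
time: 12.42
eef_pos: [0.5293, 0.1167, 0.0951]
orientation: [0.051, 0.706, -0.052, 0.705]
force: [-3.4, 0.3, -0.4]
finger_gap: 0.0627
time: 13.42
eef_pos: [0.5313, 0.117, 0.197]
orientation: [0.052, 0.704, -0.051, 0.707]
force: [0.5, 0.2, -0.9]
finger_gap: 0.0626
13.425 [ 0.011  0.462  1.676 -0.     0.998 -1.414] [0.5313 0.117  0.197 ]
0.72 [36.4, 252.9, 121.7, 329.9]
0.67 [0.0, 128.7, 82.2, 206.6]
0.61 [181.3, 217.4, 366.8, 408.2]
[-0.17641401 -0.6164058  -1.92086921] [ 0.02910928  0.03032039 -0.04329545] 0.0625163761482948
[ 0.00497134 -0.38138943 -0.01641512]
```

View pics/w11.png

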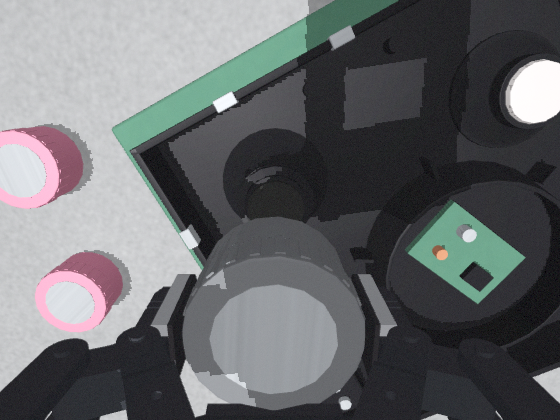

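View pics/s2.png

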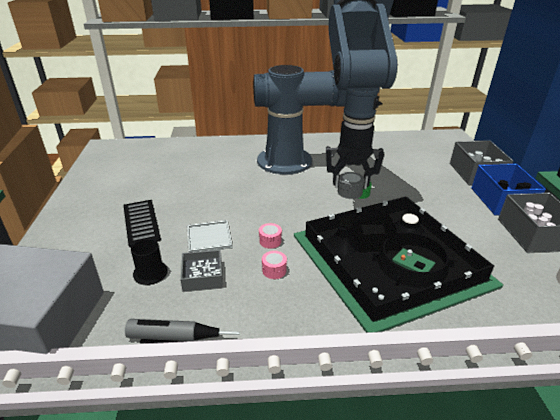

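The cap is off and held level, and the bare neck is visible at (275,195) in the wrist view. Moving over the tray.

```bash
python3 -m jog '[[0,0,-0.03,0,0,0,0],[0,0,-0.07,-0.003,0,0,0],[0,0,-0.115,-0.005,0,0,0],[0,0,-0.16,-0.007,0,0,0],[0,0,-0.205,-0.009,0,0,0],[0,0,-0.25,-0.011,0,0,0],[0,0,-0.295,-0.013,0,0,0],[0,0,-0.34,-0.015,0,0,0],[0,0,-0.37,-0.0165,0,0,0],[0,0,-0.381,-0.0165,0,0,0]]'
python3 -m jog '[[0,0.02,0,0,0,0,0],[0,0.05,0,0,0,0,0],[0,0.08,0,0,0,0,0],[0,0.1,0,0,0,0,0],[0,0.1,0,0,0,0,0],[0,0.1,0,0,0,0,0]]'
python3 look.py w12;python3 -c "
from h import *
s=sensors.get_state();print(s['force'],s['torque'],s['finger_gap']);print(tool([0.458,-0.258,.02]),Ro.from_quat(s['orientation']).as_matrix().round(3))
m=camera_model('scene');im=camera('scene');cv2.imwrite('pics/s3.png',cv2.resize(im[190:290,150:300,::-1],None,fx=5,fy=5))"
```

```text
time: 14.82
eef_pos: [0.4575, -0.2589, 0.194]
orientation: [0.053, 0.706, -0.052, 0.705]
force: [-0.1, -0.4, -0.7]
finger_gap: 0.0627
time: 15.58
eef_pos: [0.4586, -0.2572, 0.0953]
orientation: [0.051, 0.705, -0.051, 0.705]
force: [-0.3, -0.2, -0.3]
finger_gap: 0.0627
15.575 [-0.724  0.604  1.797  0.     0.74  -2.15 ] [ 0.4586 -0.2572  0.0953]
0.97 [502.8, 331.0, 558.8, 402.9]
0.88 [493.2, 172.4, 557.1, 286.1]
0.77 [179.8, 216.0, 364.9, 407.6]
[ 0.53779741 -0.0714304  -1.58556348] [-0.02247443  0.02873344 -0.02953189] 0.06277131209602463
[ 0.07591736 -0.00032461 -0.00095269] [[ 0.001  0.145  0.989]
 [-0.001  0.989 -0.145]
 [-1.    -0.001  0.002]]
```

View pics/w12.png

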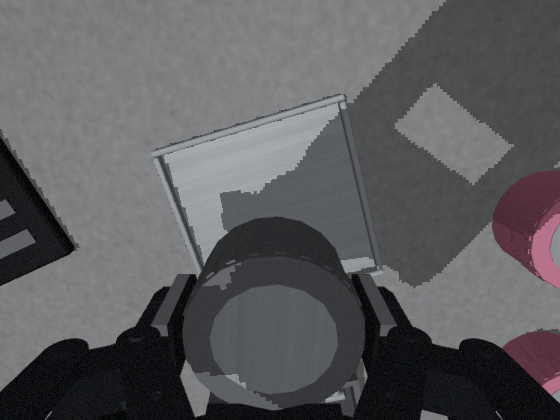

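View pics/s3.png

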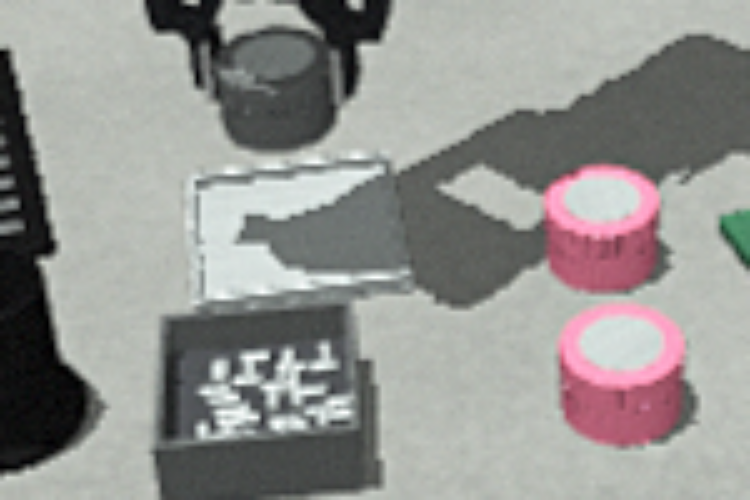

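The cap is centred over the tray and held upright, with the screw bin beyond. Descending slowly.

```bash
python3 -m jog '[[0,0.015,0,0,0,0,0],[0,0.03,0,0,0,0,0],[0,0.045,0,0,0,0,0],[0,0.057,0,0,0,0,0],[0,0.066,0,0,0,0,0],[0,0.072,0,0,0,0,0],[0,0.075,0,0,0,0,0],[0,0.075,0,0,0,0,0],[0,0.075,0,0,0,0,0]]'
python3 -m jog '[[0,0.001,0,0,0,0,0],[0,0.002,0,0,0,0,0],[0,0.003,0,0,0,0,0],[0,0.003,0,0,0,0,0]]'
python3 -m jog '[[0,0.001,0,0,0,0,0],[0,0.002,0,0,0,0,0],[0,0.002,0,0,0,0,0]]'
```

```text
time: 16.85
eef_pos: [0.4584, -0.2577, 0.0204]
orientation: [0.051, 0.705, -0.052, 0.705]
force: [0.6, -0.4, -1.1]
finger_gap: 0.0626
time: 17.35
eef_pos: [0.4582, -0.2575, 0.0169]
orientation: [0.052, 0.705, -0.051, 0.705]
force: [0.5, 0.0, -0.3]
finger_gap: 0.0622
time: 17.73
eef_pos: [0.4582, -0.2575, 0.0149]
orientation: [0.052, 0.705, -0.051, 0.705]
force: [-0.5, -0.0, -1.4]
finger_gap: 0.0622
```

```bash
python3 -m jog '[[0,0.0007,0,0,0,0,0],[0,0.0014,0,0,0,0,0],[0,0.0014,0,0,0,0,0]]'
python3 -m jog '[[0,0.0005,0,0,0,0,0],[0,0.001,0,0,0,0,0],[0,0.001,0,0,0,0,0]]'
```

```text
time: 18.1
eef_pos: [0.4582, -0.2575, 0.0136]
orientation: [0.052, 0.705, -0.051, 0.705]
force: [-1.0, 0.2, -1.9]
finger_gap: 0.0623
time: 18.48
eef_pos: [0.4583, -0.2576, 0.0127]
orientation: [0.051, 0.705, -0.052, 0.705]
force: [-1.0, -0.7, 0.6]
finger_gap: 0.0624
```

```bash
python3 -m jog '[[0,0.0005,0,0,0,0,0],[0,0.0005,0,0,0,0,0]]';python3 -m jog '[[0,0.0005,0,0,0,0,0],[0,0.0005,0,0,0,0,0]]';python3 -m jog '[[0,0.0005,0,0,0,0,0],[0,0.0005,0,0,0,0,0]]'
```

```text
time: 18.73
eef_pos: [0.4585, -0.2577, 0.0126]
orientation: [0.051, 0.705, -0.052, 0.705]
force: [0.9, 0.6, 4.4]
finger_gap: 0.0625
time: 18.98
eef_pos: [0.4585, -0.2576, 0.0125]
orientation: [0.051, 0.705, -0.052, 0.706]
force: [-0.7, 1.0, 8.4]
finger_gap: 0.0624
time: 19.23
eef_pos: [0.4585, -0.2577, 0.0125]
orientation: [0.051, 0.705, -0.052, 0.706]
force: [-0.4, 1.4, 12.7]
finger_gap: 0.0627
```

The cap is on the floor (12.7 N, and z stays at 12.5 mm). I'll back off slightly, open and retreat.

```bash
python3 -m jog '[[0,-0.001,0,0,0,0,0],[0,-0.001,0,0,0,0,0],[0.85,-0.001,0,0,0,0,0],[0.9,-0.001,0,0,0,0,0],[1,-0.001,0,0,0,0,0],[1,-0.001,0,0,0,0,0],[1,-0.001,0,0,0,0,0]]'
python3 look.py w13
```

```text
time: 20.1
eef_pos: [0.4582, -0.2576, 0.012]
orientation: [0.052, 0.705, -0.051, 0.705]
force: [0.0, -0.2, -0.0]
finger_gap: 0.0852
20.1 [-0.725  0.757  1.828  0.     0.557 -2.15 ] [ 0.4582 -0.2576  0.012 ]
0.94 [178.9, 216.3, 367.9, 409.8]
```

View pics/w13.png

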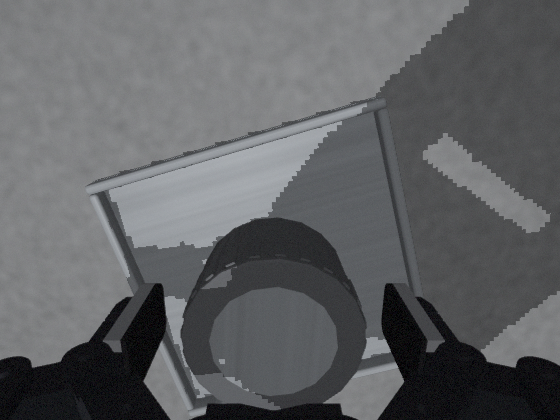

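The pads are clear of the cap on both sides and the cap stands in the tray. Going up.

```bash
python3 -m jog '[[1,-0.02,0,0,0,0,0],[1,-0.05,0,0,0,0,0],[1,-0.09,0,0,0,0,0],[1,-0.13,0,0,0,0,0],[1,-0.17,0,0,0,0,0],[1,-0.2,0,0,0,0,0],[1,-0.2,0,0,0.0,0,0],[1,-0.2,0,0,0,0,0],[1,-0.2,0,0,0,0,0]]'
python3 look.py w14;python3 -c "
from h import *
m=camera_model('scene');im=camera('scene');cv2.imwrite('pics/s4.png',cv2.resize(im[190:290,150:300,::-1],None,fx=5,fy=5))"
```

```text
time: 21.32
eef_pos: [0.4574, -0.2569, 0.2106]
orientation: [0.052, 0.706, -0.051, 0.704]
force: [-0.3, 0.7, 0.4]
finger_gap: 0.0852
21.325 [-0.725  0.422  1.703 -0.     1.019 -2.15 ] [ 0.4574 -0.2569  0.2106]
0.76 [424.4, 148.8, 518.7, 225.8]
0.74 [233.2, 148.2, 310.5, 228.6]
0.72 [430.9, 265.7, 514.9, 341.8]
```

View pics/w14.png

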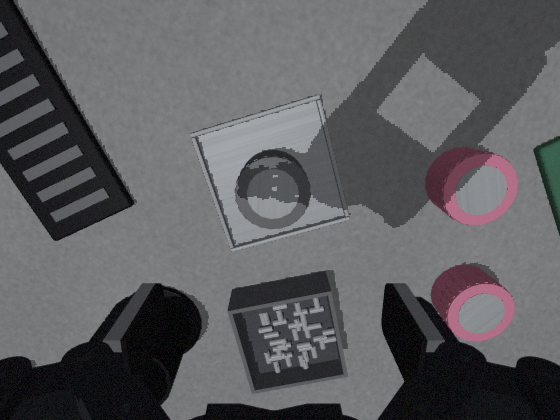

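View pics/s4.png

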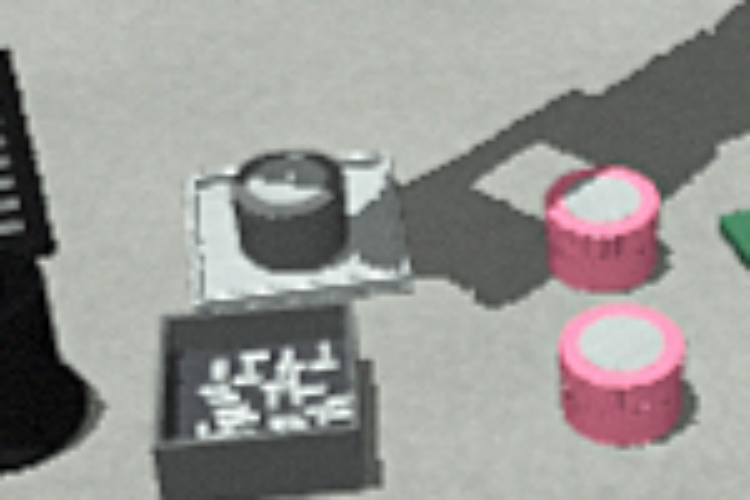

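The cap stands upright and flat in the tray, and the bin, tube and pink caps have not moved. One numeric check, then I hand in.

Run:
```python
from h import *
from workcell import workorder
m=np.load("pics/w14.npz")
P=np.mean([atz(m,u,v,.012) for u,v in[(193,134),(321,97),(349,215),(232,249)]],0);c=atz(m,273.5,193,.046)
print("tray",P,"cap",c,np.linalg.norm((P-c)[:2]))
for q in("screw_bin","tube","grille"):
    for n in("scene",):
        camera(n);print(q,[ (round(r["score"],2),r["bbox"]) for r in cut_out(n,q)[:1]])
print(workorder.job_done())
```

```text
tray [ 0.45528154 -0.25639569  0.012     ] cap [ 0.4615405  -0.25753133  0.046     ] 0.006361158823582442
screw_bin [(0.74, [179.7, 250.4, 223.3, 290.6])]
tube [(0.85, [130.2, 239.1, 169.9, 287.4])]
grille [(0.84, [124.5, 199.2, 160.4, 248.0])]
the job is handed in; nothing more can be done
None
```

I unscrewed the grey cap by about 4 rad counter-clockwise in a single grip, with no regripping. I then lifted it off the neck, set it down in the steel tray and released it. I handed the job in at about 22 s of the 61 s allowed.

- **Cap position:** in the last pictures it stands upright and flat in the tray, about 6 mm from the tray's centre (40 mm allowed).
- **Set-down:** I lowered it in 0.5 to 1 mm steps until the force reached about 13 N. The gripper then opened fully and rose 0.2 m clear, with no force on the tool.
- **Bystanders:** the screw bin's box in the scene picture is within about 1 pixel of its starting place. The tube and slotted cover look unmoved, but I had no starting boxes to compare them with. The driver and board were not measured again; in the wrist view after the lift they looked undisturbed.
- **Disagreements:** the two wrist views alone put the cap's top at 116 mm, and adding the top view gave 107 mm, against the stated 110 mm; I used 110 mm. The tray's sides measured about 117.5 mm instead of 120 mm. Neither affected the result.

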